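# Feed the embossing die under the press guard with the push stick

### The job

Pick up the orange push stick and use it to push the steel die along the press bed, through the low opening under the yellow guard, until the die sits against the red back stop. Do not touch the die with the robot itself. Then draw the stick back out and lay it down on the bench, off the press, flat on its long base with the handle up.

Things in the scene. Friction and masses are not known exactly. Their poses are not given: they have to be found in the camera images.
- stick_grip (a point): Centre of the handle of the loose orange push stick (110 g), 38 mm above its underside, z up. Base bar 12 mm high along y: square nose, 32 mm wide, ends 110 mm from here in +y; tail 70 mm in -y. Handle 20 mm wide in x (grasp across it), 60 long in y, top 56 mm above the underside. Starts base down on the bench, in a row with a wood-handled file and a hammer, order varying.
- die: Loose steel plate with a round brass relief on top, 46 mm wide in x, 65 mm long in y, 12 mm thick, about 0.28 kg; origin at the centre of its underside, z up. Starts lying on the press bed between the fences, in front of the guard, its long side roughly along the feed.
- press: Blue bench press, fixed. Origin on the bench under the middle of the yellow guard's front face; feed along its +y. Bed 90 mm wide, top at z 14 mm, y -200 to 140. Fences 8 mm high on the bed, 56 mm apart inside, y -190 to 100. Guard and bridge: y 0 to 50, x -68 to 68, up to z 92, with a ram on top to z 134 mm; the opening under them is 18 mm high (z 14 to 32).
- stop_face (a point): Middle of the face of the press's fixed red back stop, 10 mm above the bed (z 24 mm), 85 mm beyond the guard's front face along the feed; axes as the press. A die against it has its centre 32.5 mm and its rear edge 65 mm before this point (rear edge 20 mm past the guard's front face).
There are look-alikes about, which are no part of the job. Leave any black or white look-alike of the part that bears stick_grip alone. There is more than one size of the die; the one meant has the size given above.

How it is judged:
By the outcome, as a careful person would: the job done as asked, in the order asked, and still so for the second after the job is handed in, with the robot touching nothing.
It also fails if it takes over 58 s, if anything falls off the work surface, if the arm or the gripper's body presses on something with over 40 N, if the wrist force passes 120 N, or if a joint passes its speed limit or range.

### The arm

A 6-joint arm with a two-finger parallel gripper is mounted at the origin on the work surface. World frame = base frame: x ahead of the robot, y to its left, z up, the work surface at z = 0. Lengths are in m, angles in degrees, forces in N, time in s.
With the tool pointing down it reaches from about 0.4 to 0.825 m from the base axis. Payload 7 kg.
Tool frame: the origin (TCP) lies midway between the tips of the shut fingers; the grasp point (between the pads) lies r.hold_point_z behind it (r.hold_point_z is the distance from the TCP to the grasp point, in m); z points along the fingers, x is the direction in which the jaws open and shut, and the axes are right-handed (so a half turn about z gives the same grasp; the last joint's range is limited). The gripper opens to 88 mm and grips with 3 to 60 N. Pads are 19 mm wide; open, the fingers measure 130 mm over their backs; the gripper's body (78 mm by 193 mm) begins 47 mm behind the grasp point.
Start: joints at [-50.816, 20.546, 0.682, 0, -70.136, -16.507], TCP at [0.26, -0.623, 0.193] pointing down, gripper open.
Joint ranges: [-176.03, 176.03], [-82.01, 121.73], [-58.28, 71.71], [-173.87, 95.51], [-174.79, -0.11], [-173.66, 173.66]. Speed limits (degrees/s): [136.94, 136.94, 172.46, 180, 180, 180].

### API

Orientations are given as [roll, pitch, yaw] about the fixed x, y, z axes, in that order (R = Rz(yaw) Ry(pitch) Rx(roll)).
In Python, from plant import get_state, viewer, close_job, r gives the robot as it stands.
- The arm moves only by the tool apply_moves, never from a script. Its argument "plan" is a list of rows, each a list of 3 entries, a list of its own where there are three numbers: the closure in counts, from 0 (fully open) to 255 (shut), then the shift along the tool's x, y, z in units of 50 mm (1.0 is 50 mm), then the turn about the tool's z in units of 6 degrees (1.0 is 6 degrees). A call has 1 to 12 rows; each row shifts and turns the commanded pose from where the row before left it, along the tool's axes as they then stand; what a row does not reach is not made up. A row lasts 1/8 s, in which the tool goes at most 62.5 mm and 10.7 degrees, less where a joint would pass 70% of its speed; a pose out of reach is approached as far as the arm can. A call is refused whole if a number of a shift passes 1 or a number of a turn 1, either way. A call with a gripper value outside its range is refused whole. The fingers move at their own pace and stop on an object; "squeeze" is the grip in N (left out, the last holds). Time passes only in rows, so rows that do not move let the fingers close. It gives the time, the measured TCP pose, the force and the opening at its end, in the units of the state.
- get_state(): the state, without advancing time (a new reading comes with each control period).
- viewer.capture(name): name is "side" or "top"; returns a dict with "frame" (420x560x3 uint8, blue, green, red), "K" (3x3 intrinsics, pixels), "D" ([k1, k2, p1, p2, k3] as OpenCV has them; the pictures are not rectified), "R" (3x3) and "t" (3): a world point X has camera coordinates R X + t. Camera axes: x right, y down, z forward; pixel columns grow to the right and rows downward; lengths in m; the calibration is good to about 2 mm. A picture is of the moment at which its call begins. There is no depth.
- close_job(): hands the job in, once; it reports no verdict.
The state is a dict: "time_s": time; "joints": joint angles; "qd": joint speeds; "joint_torque": joint torques, N m; "tcp_pos": TCP position; "eef_rot": TCP orientation; "contact_force": force on the tool from outside, world axes, zero at the start; "moment": the same for the moment, N m; "gripper_width": finger opening in m.
Only numpy, scipy, OpenCV 4.12 (cv2) and the standard library are available. Lean on these libraries where they do the work, as an engineer would, in place of code of your own. Each camera call takes 0.05 s, during which the arm holds its last target.

## Working session

There is one attempt and no reset: what is moved stays moved. The work goes in short steps, Python scripts to look and compute and a tool call to move; the robot and the scene stay as the last step left them, time stands still between calls to the robot, and variables do not carry over. Pictures are saved under pics/ and viewed, and the job is handed in when it is done.

Besides the shell and the picture viewer there is one more tool, called after "Call:" by a JSON object that holds its "method" and its "body". apply_moves: Moves the arm, as the interface text tells. Its arguments: {"type":"object","properties":{"plan":{"type":"array","items":{"type":"array"}},"squeeze":{"type":"number"}},"required":["plan"]}

```bash
mkdir -p pics; ls; python3 - <<'E'
from plant import get_state, viewer, r
import cv2, numpy as np
print(get_state(), r.hold_point_z)
for n in ("top","side"):
    c=viewer.capture(n); cv2.imwrite(f"pics/{n}0.png",c["frame"])
    np.savez(f"{n}_cal.npz",K=c["K"],D=c["D"],R=c["R"],t=c["t"])
    print(n,c["K"],c["D"],c["R"],c["t"])
E
```

```text
pics
{'time_s': 0.0, 'joints': array([-5.08149626e+01,  2.05898688e+01,  6.30531073e-01, -1.82916396e-02,
       -7.01364328e+01, -1.65081869e+01]), 'qd': array([ 0.04443224, -0.09719054,  0.08525196, -0.05519935, -0.00750066,
       -0.0358826 ]), 'joint_torque': array([ 2.75791681e-03, -5.82715380e+01,  2.93055975e+01,  6.99669912e+00,
        7.02558857e-03, -1.46841026e-04]), 'tcp_pos': array([ 0.2599775 , -0.62230244,  0.19202155]), 'eef_rot': array([-1.79989271e+02, -9.67091348e-02,  1.12670612e+02]), 'contact_force': array([-0.8350447 ,  0.1292792 , -0.26131394]), 'moment': array([ 0.01846007, -0.01952668, -0.01389934]), 'gripper_width': 0.08789129363351122} 0.0188
top [[514.23352167   0.         283.75815646]
 [  0.         514.23352167 206.0036576 ]
 [  0.           0.           1.        ]] [0.02719531 0.         0.         0.         0.        ] [[ 0.00452402 -0.99993514  0.01045236]
 [-0.99659125 -0.00536942 -0.08232278]
 [ 0.08237357 -0.0100443  -0.99655091]] [-0.05865399  0.56815809  1.2039729 ]
side [[415.03927967   0.         278.76922543]
 [  0.         415.03927967 219.25442938]
 [  0.           0.           1.        ]] [-0.10125674  0.          0.          0.          0.        ] [[-0.91632027 -0.40006664 -0.01743128]
 [-0.17025981  0.42862655 -0.88729413]
 [ 0.36244829 -0.81007775 -0.46087447]] [0.46475123 0.18326288 0.69461024]
```

View pics/top0.png

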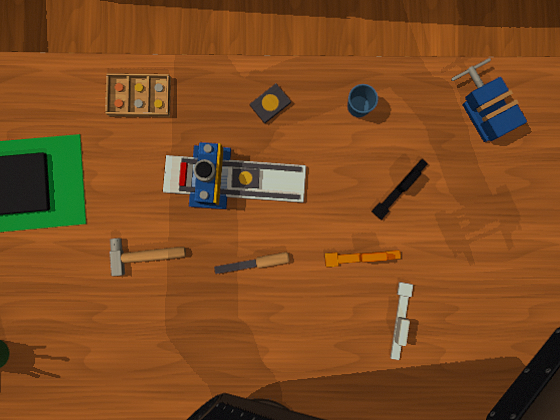

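View pics/side0.png

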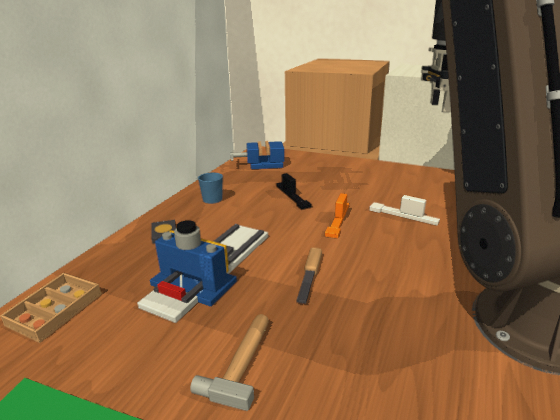

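The top view shows the press at about (235,178) with its feed to image left (world +y). The die with its brass relief is at (246,178), and the orange stick is at (363,257) with the nose at (332,259). Next I'll measure these.

```bash
cat > h.py <<'E'
import cv2, numpy as np
def cal(n):
    z=np.load(f"{n}_cal.npz"); return z["K"],z["D"],z["R"],z["t"]
def ray(n,uv,z):
    K,D,R,t=cal(n); uv=np.asarray(uv,float).reshape(-1,1,2)
    p=cv2.undistortPoints(uv,K,D).reshape(-1,2)
    d=np.c_[p,np.ones(len(p))]@R; C=-R.T@t
    s=(z-C[2])/d[:,2]; return C+d*s[:,None]
def proj(n,X):
    K,D,R,t=cal(n); return cv2.projectPoints(np.asarray(X,float).reshape(-1,1,3),cv2.Rodrigues(R)[0],t,K,D)[0].reshape(-1,2)
E
python3 - <<'E'
import cv2,numpy as np
from h import *
a=cv2.imread("pics/top0.png")
c1=cv2.resize(a[130:220,150:320],None,fx=4.7,fy=4.7,interpolation=cv2.INTER_CUBIC);cv2.imwrite("pics/c1.png",c1)
c2=cv2.resize(a[235:280,310:420],None,fx=7,fy=7,interpolation=cv2.INTER_CUBIC);cv2.imwrite("pics/c2.png",c2)
hsv=cv2.cvtColor(a,cv2.COLOR_BGR2HSV)
print(hsv[259,332],hsv[257,363],hsv[150,363],hsv[257,355])
m=cv2.inRange(hsv,(8,215,150),(22,255,255)); m[:235]=0;m[280:]=0;m[:,:315]=0;m[:,415:]=0
for row in (m[240:275,320:410:2]>0).astype(int): print(''.join('.#'[v] for v in row))
E
```

```text
[ 17 255 188] [ 17 255 192] [ 13 195 150] [ 17 255 188]
.............................................
.............................................
.............................................
.............................................
.............................................
.............................................
.............................................
.............................................
.............................................
.............................................
.....................................###.....
...................................#####.....
........#.......................########.....
...######.........##......##############.....
...######...###.####.###################.....
...######.##########.###################.....
...#################.###################.....
...#################.#############.#####.....
...#################.###################.....
...#################.#############.#.........
...#################.############............
...#################.######..................
...###############...........................
...######..#.................................
...######....................................
...######....................................
...##.###....................................
.............................................
.............................................
.............................................
.............................................
.............................................
.............................................
.............................................
.............................................
```

```bash
sleep 1
```

```text
(no output)
```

View pics/c1.png

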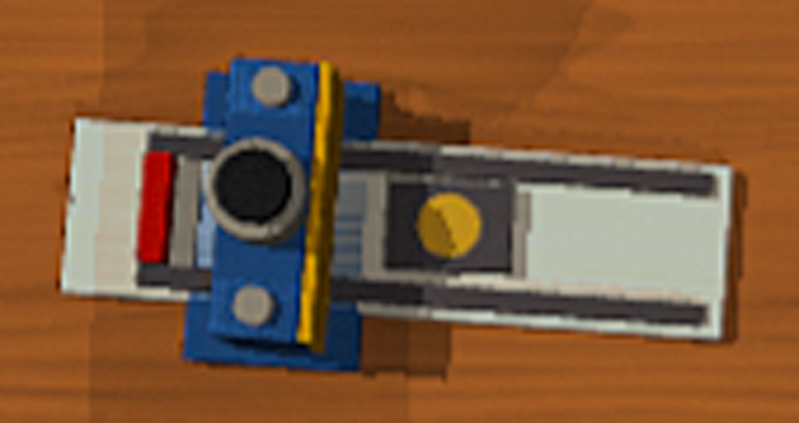

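View pics/c2.png

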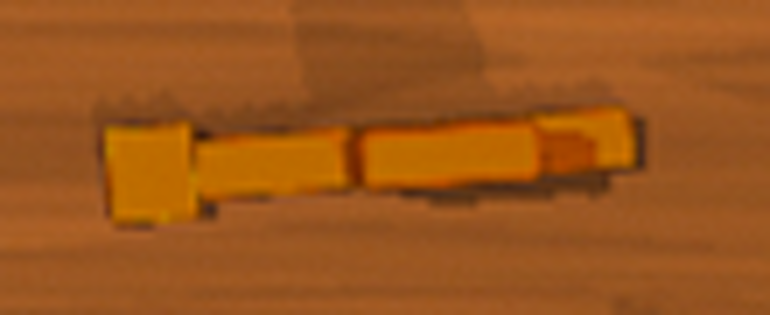

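```bash
python3 - <<'E'
import cv2,numpy as np
from h import *
f=4.7
def c1(pts,z): return ray("top",[((x+.5)/f-.5+150,(y+.5)/f-.5+130) for x,y in pts],z)
bed=c1([(76,118),(735,168),(722,340),(60,291)],.014)
print("bed",bed.round(4)); 
d=c1([(387,180),(514,184),(512,274),(385,270)],.026); print("die",d.round(4),np.linalg.norm(d-np.roll(d,-1,0),axis=1))
u=(bed[0]-bed[1])+(bed[3]-bed[2]);u/=np.linalg.norm(u); print("yaw from +y",np.degrees(np.arctan2(-u[0],u[1])), "side lens",np.linalg.norm(bed-np.roll(bed,-1,0),axis=1))
f=7
def c2(pts,z): return ray("top",[((x+.5)/f-.5+310,(y+.5)/f-.5+235) for x,y in pts],z)
n=c2([(105,126),(190,122),(198,219),(112,225)],.012);print("nose",n.round(4))
h=c2([(362,132),(536,122),(541,178),(364,187)],.056);print("handle",h.round(4),h.mean(0),np.linalg.norm(h-np.roll(h,-1,0),axis=1))
t=c2([(632,108),(636,164)],.012);print("tail",t.round(4))
a=cv2.imread("pics/side0.png")
cv2.imwrite("pics/c3.png",cv2.resize(a[215:320,130:275],None,fx=5,fy=5,interpolation=cv2.INTER_CUBIC))
cv2.imwrite("pics/c4.png",cv2.resize(a[185:245,315:360],None,fx=9,fy=9,interpolation=cv2.INTER_CUBIC))
E
```

```text
bed [[ 0.6921  0.2297  0.014 ]
 [ 0.6684 -0.1094  0.014 ]
 [ 0.5793 -0.1028  0.014 ]
 [ 0.6026  0.2359  0.014 ]]
die [[0.6591 0.0686 0.026 ]
 [0.6575 0.004  0.026 ]
 [0.6113 0.0046 0.026 ]
 [0.613  0.0691 0.026 ]] [0.06468709 0.04616877 0.06449459 0.04614208]
yaw from +y -3.9661313841210872 side lens [0.33991472 0.0893028  0.33943365 0.0896956 ]
nose [[ 0.4581 -0.1542  0.012 ]
 [ 0.4596 -0.1832  0.012 ]
 [ 0.4267 -0.1858  0.012 ]
 [ 0.4245 -0.1565  0.012 ]]
handle [[ 0.4569 -0.235   0.056 ]
 [ 0.4605 -0.2924  0.056 ]
 [ 0.4421 -0.2938  0.056 ]
 [ 0.4389 -0.2355  0.056 ]] [ 0.44957951 -0.26419475  0.056     ] [0.05755302 0.01841398 0.05843967 0.01803459]
tail [[ 0.4652 -0.3345  0.012 ]
 [ 0.4461 -0.3356  0.012 ]]
```

View pics/c3.png

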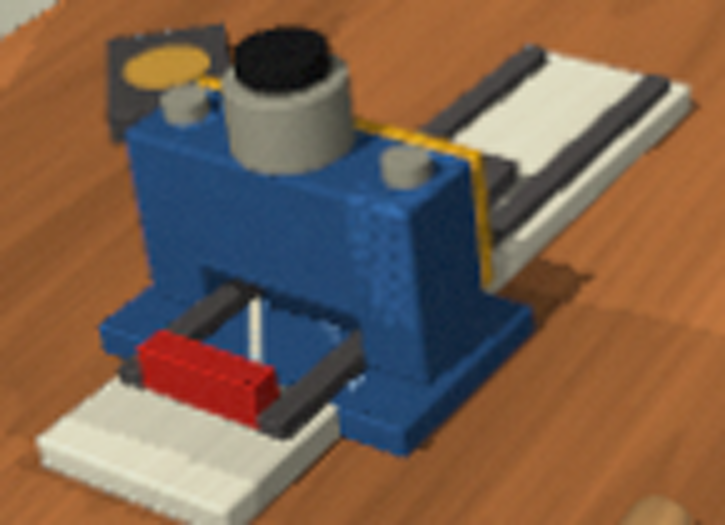

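View pics/c4.png

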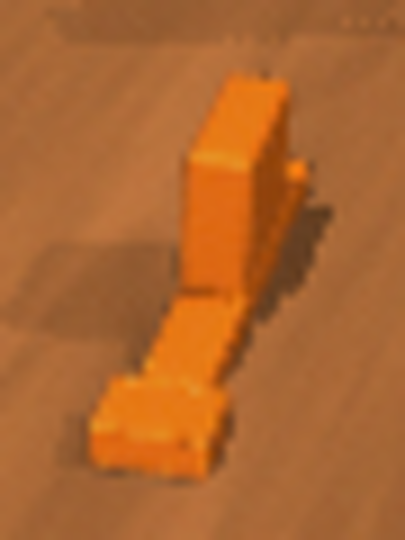

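The die measures 65 x 46 mm, so it's the right one. The press origin is about (0.638, 0.093) with yaw about -4°. The stick grip is about (0.450, -0.265) with yaw about +4.4°. First I'll turn the tool so its x lies across the handle.

Call:
{"method": "apply_moves", "body": {"plan": [[0,[0,0,0],-1],[0,[0,0,0],-1],[0,[0,0,0],-1],[0,[0,0,0],-1],[0,[0,0,0],-1],[0,[0,0,0],-1],[0,[0,0,0],-1],[0,[0,0,0],-1],[0,[0,0,0],-1],[0,[0,0,0],-1],[0,[0,0,0],-1],[0,[0,0,0],-0.95]], "squeeze": 40}}

```text
time_s: 1.6
tcp_pos: [0.2601, -0.6225, 0.1924]
eef_rot: [179.9, -0.0, -175.4]
contact_force: [-0.1, -0.3, -0.1]
gripper_width: 0.0877
```

Call:
{"method": "apply_moves", "body": {"plan": [[0,[-0.436,0.683,0.14],0],[0,[-0.436,0.683,0.14],0],[0,[-0.436,0.683,0.14],0],[0,[-0.436,0.683,0.14],0],[0,[-0.436,0.683,0.14],0],[0,[-0.436,0.683,0.14],0],[0,[-0.436,0.683,0.14],0],[0,[-0.436,0.683,0.14],0],[0,[-0.436,0.683,0.14],0],[0,[-0.436,0.683,0.14],0],[0,[0,0,0],0],[0,[0,0,0],0]]}}

```text
time_s: 3.1
tcp_pos: [0.4513, -0.2656, 0.1228]
eef_rot: [180.0, -0.0, -175.6]
contact_force: [0.6, -0.2, -0.1]
gripper_width: 0.0876
```

Call:
{"method": "apply_moves", "body": {"plan": [[0,[0.02,0,0.5],0],[0,[0,0,0.5],0],[0,[0,0,0.4],0],[0,[0,0,0.35],0],[0,[0,0,0.3],0],[0,[0,0,0],0],[0,[0,0,0],0]]}}

```text
time_s: 3.98
tcp_pos: [0.4509, -0.2661, 0.021]
eef_rot: [-180.0, 0.0, -175.6]
contact_force: [-0.1, -0.5, -0.6]
gripper_width: 0.0877
```

```bash
cat > snap.py <<'E'
import sys,cv2
from plant import viewer,get_state
s=get_state();print({k:s[k].round(4) if hasattr(s[k],'round') else s[k] for k in('time_s','tcp_pos','eef_rot','contact_force','moment','gripper_width')})
for a in sys.argv[2:]: cv2.imwrite(f"pics/{a}_{sys.argv[1]}.png",viewer.capture(a)["frame"])
E
python3 snap.py 1 side
```

```text
{'time_s': 3.975, 'tcp_pos': array([ 0.4509, -0.2661,  0.021 ]), 'eef_rot': array([-1.799800e+02,  3.350000e-02, -1.756343e+02]), 'contact_force': array([-0.0698, -0.4628, -0.5856]), 'moment': array([-0.0045,  0.1196, -0.0014]), 'gripper_width': 0.0876762774012543}
```

View pics/side_1.png

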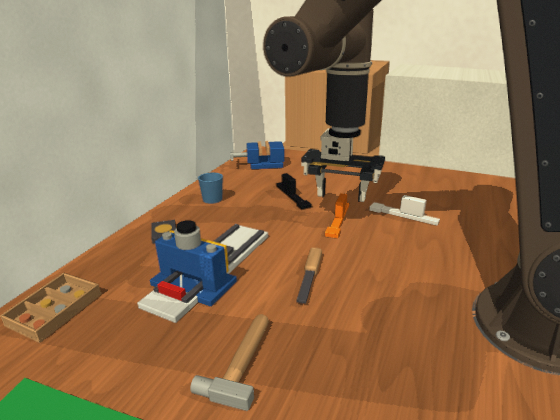

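The fingers straddle the orange handle at (341,205), with the tips at (322,196) and (364,199). I'll check the projected TCP before closing.

```bash
python3 -c "
from h import *
print(proj('side',[[.4509,-.2661,.021],[.4949+.005,-.2631,.021],[.4069-.005,-.269,.021],[.4509,-.2661,.038]]))"
```

```text
[[340.13783939 209.0578692 ]
 [321.62589256 206.48094797]
 [359.10364217 211.72378742]
 [340.46963148 203.06971204]]
```

The open tips sit a bit higher than the shut-finger TCP, as expected from a linkage gripper. Closing now.

Call:
{"method": "apply_moves", "body": {"plan": [[255,[0,0,0],0],[255,[0,0,0],0],[255,[0,0,0],0],[255,[0,0,0],0],[255,[0,0,0],0],[255,[0,0,0],0],[255,[0,0,0],0],[255,[0,0,0],0],[255,[0,0,0],0],[255,[0,0,0],0]], "squeeze": 50}}

```text
time_s: 5.28
tcp_pos: [0.4505, -0.2657, 0.0205]
eef_rot: [180.0, -0.0, -175.6]
contact_force: [-0.3, -0.1, 0.0]
gripper_width: 0.0173
```

```bash
python3 snap.py 2 side
```

```text
{'time_s': 5.275, 'tcp_pos': array([ 0.4505, -0.2657,  0.0205]), 'eef_rot': array([ 1.800000e+02, -3.600000e-03, -1.756217e+02]), 'contact_force': array([-0.2772, -0.1462,  0.0328]), 'moment': array([-0.0252,  0.2468, -0.0244]), 'gripper_width': 0.01727144675138268}
```

View pics/side_2.png

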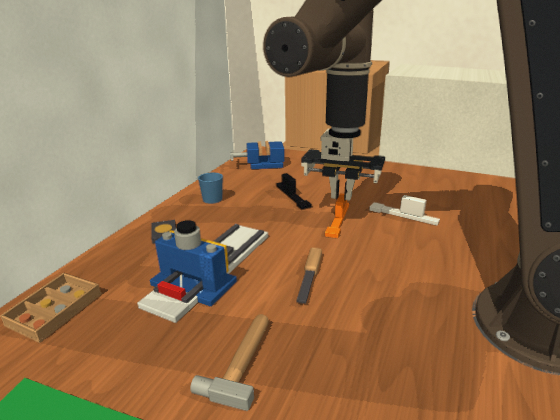

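The stick is gripped. I'll lift it while turning to the press yaw.

Call:
{"method": "apply_moves", "body": {"plan": [[255,[0,0,-0.2],0],[255,[0,0,-0.4],0.4],[255,[0,0,-0.5],0.5],[255,[0,0,-0.5],0.5],[255,[0,0,-0.4],0],[255,[0,0,0],0],[255,[0,0,0],0]]}}

```text
time_s: 6.2
tcp_pos: [0.4501, -0.2655, 0.1201]
eef_rot: [180.0, -0.0, 176.0]
contact_force: [-0.3, 0.3, -1.2]
gripper_width: 0.018
```

```bash
python3 snap.py 3 side top; python3 -c "
import cv2
a=cv2.imread('pics/side_3.png');cv2.imwrite('pics/c5.png',cv2.resize(a[100:240,260:400],None,fx=4,fy=4))"
```

```text
{'time_s': 6.2, 'tcp_pos': array([ 0.4501, -0.2655,  0.1201]), 'eef_rot': array([ 1.799773e+02, -1.790000e-02,  1.759642e+02]), 'contact_force': array([-0.3077,  0.325 , -1.2239]), 'moment': array([0.0149, 0.1499, 0.0108]), 'gripper_width': 0.01795951495774496}
```

View pics/c5.png

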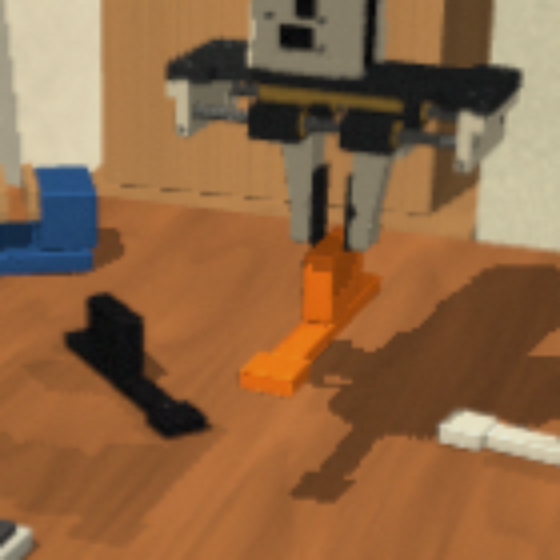

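View pics/top_3.png

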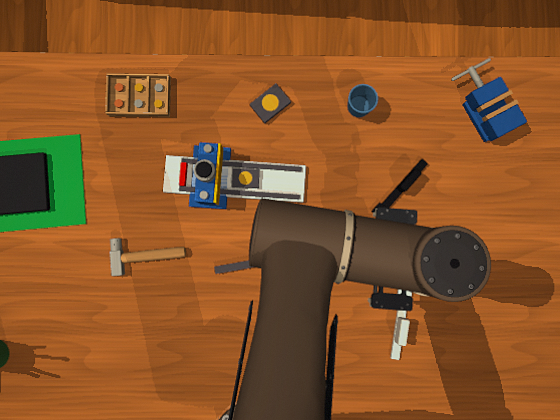

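```bash
python3 -c "
from h import *
u=np.array([.0698,.9976]);v=np.array([.9976,-.0698]);g=np.array([.4501,-.2655])
P=[np.r_[g+a*u+b*v,.0996+z] for a,b,z in((.11,.016,0),(.11,-.016,0),(.11,.016,.012),(.11,-.016,.012),(.03,.01,.056),(.03,-.01,.056),(-.07,-.008,.012))]
print(((proj('side',P)-[260,100])*4).round(0))"
```

```text
[[236. 384.]
 [288. 394.]
 [236. 365.]
 [289. 375.]
 [299. 250.]
 [331. 255.]
 [377. 271.]]
```

The observed nose and handle corners match the prediction to within about 1.5 px, so the stick isn't tilted. Next is travel to behind the die at height, then down to z 0.05.

Call:
{"method": "apply_moves", "body": {"plan": [[255,[-0.3,0.27,0],0],[255,[-0.4,0.36,0],0],[255,[-0.5,0.45,0],0],[255,[-0.5,0.45,0],0],[255,[-0.5,0.45,0],0],[255,[-0.5,0.45,0],0],[255,[-0.344,0.29,0.2],0],[255,[-0.2,0.2,0.4],0],[255,[0,0,0.4],0],[255,[0,0,0.4],0],[255,[0,0,0],0],[255,[0,0,0],0]]}}

```text
time_s: 7.8
tcp_pos: [0.6225, -0.1317, 0.0504]
eef_rot: [-180.0, -0.0, 176.0]
contact_force: [0.1, 0.4, -0.8]
gripper_width: 0.0174
```

```bash
python3 snap.py 4 side top; python3 -c "
import cv2
a=cv2.imread('pics/side_4.png');cv2.imwrite('pics/c6.png',cv2.resize(a[140:320,130:330],None,fx=4,fy=3.3))"
```

```text
{'time_s': 7.8, 'tcp_pos': array([ 0.6225, -0.1317,  0.0504]), 'eef_rot': array([-1.799821e+02, -1.950000e-02,  1.759710e+02]), 'contact_force': array([ 0.0965,  0.3598, -0.8433]), 'moment': array([0.0234, 0.0869, 0.022 ]), 'gripper_width': 0.017415788589287596}
```

View pics/c6.png

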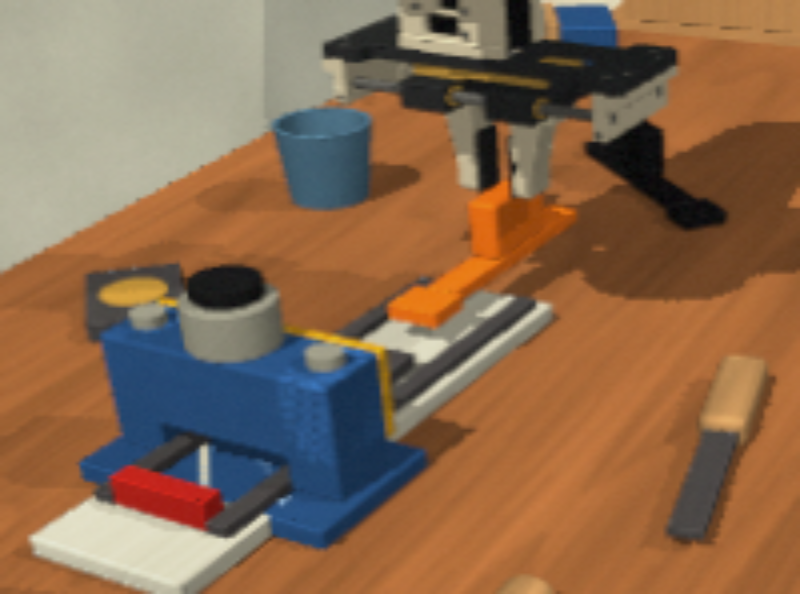

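View pics/top_4.png

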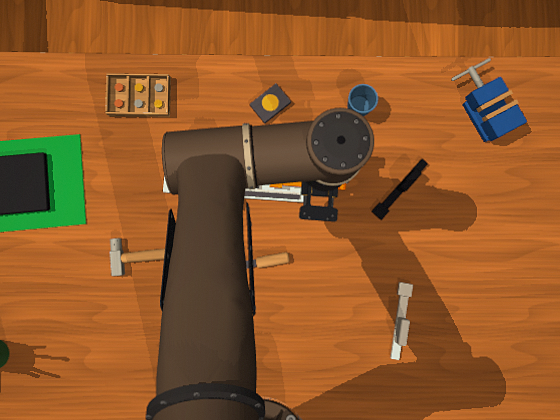

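The nose is between the fences behind the die, seen in the crop at about (425,305). The arm hides the press from the top camera. I'll lower to 2–3 mm above the bed.

Call:
{"method": "apply_moves", "body": {"plan": [[255,[0,0,0.13],0],[255,[0,0,0.13],0],[255,[0,0,0],0],[255,[0,0.1,0],0],[255,[0,0.1,0],0],[255,[0,0.1,0],0],[255,[0,0,0],0]]}}

```text
time_s: 8.78
tcp_pos: [0.6238, -0.116, 0.0376]
eef_rot: [180.0, 0.0, 176.0]
contact_force: [0.6, -0.6, -0.1]
gripper_width: 0.0178
```

Call:
{"method": "apply_moves", "body": {"plan": [[255,[0,0.1,0.01],0],[255,[0,0.1,0],0],[255,[0,0.1,0],0],[255,[0,0.1,0],0],[255,[0,0.1,0],0],[255,[0,0.1,0],0],[255,[0,0.1,0],0],[255,[0,0.1,0],0],[255,[0,0.1,0],0],[255,[0,0.1,0],0]]}}

```text
time_s: 10.02
tcp_pos: [0.6271, -0.0663, 0.0369]
eef_rot: [-180.0, -0.0, 176.0]
contact_force: [-0.6, -2.4, 0.2]
gripper_width: 0.0176
```

```bash
python3 snap.py 5 side; python3 -c "
import cv2
a=cv2.imread('pics/side_5.png');cv2.imwrite('pics/c7.png',cv2.resize(a[140:320,130:330],None,fx=4,fy=3.3))"
```

```text
{'time_s': 10.025, 'tcp_pos': array([ 0.6271, -0.0663,  0.0369]), 'eef_rot': array([-1.799999e+02, -3.000000e-03,  1.759751e+02]), 'contact_force': array([-0.5942, -2.3642,  0.2159]), 'moment': array([-0.7011,  0.1298, -0.0144]), 'gripper_width': 0.017618820413578554}
```

View pics/c7.png

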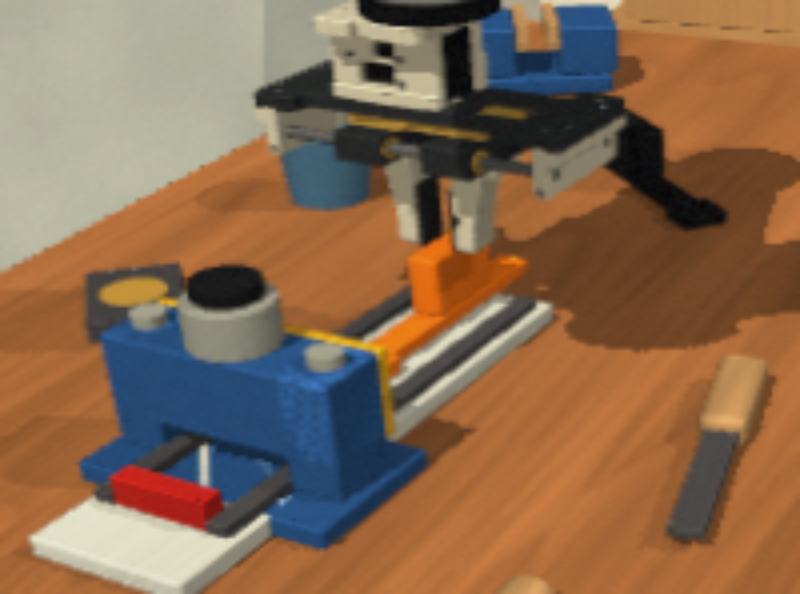

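The push force is 2.4 N, so the nose is moving the die and it's going under the guard. Continuing.

Call:
{"method": "apply_moves", "body": {"plan": [[255,[0,0.1,0],0],[255,[0,0.1,0],0],[255,[0,0.1,0],0],[255,[0,0.1,0],0],[255,[0,0.1,0],0],[255,[0,0.1,0],0],[255,[0,0.1,0],0],[255,[0,0.1,0],0],[255,[0,0.1,0],0],[255,[0,0.1,0],0],[255,[0,0.1,0],0],[255,[0,0.1,0],0]]}}

```text
time_s: 11.58
tcp_pos: [0.6313, -0.0065, 0.0369]
eef_rot: [-180.0, -0.0, 176.0]
contact_force: [0.0, -1.3, -0.5]
gripper_width: 0.0174
```

```bash
python3 snap.py 6 side; python3 -c "
import cv2
a=cv2.imread('pics/side_6.png');cv2.imwrite('pics/c8.png',cv2.resize(a[210:310,130:260],None,fx=6,fy=6))"
```

```text
{'time_s': 11.575, 'tcp_pos': array([ 0.6313, -0.0065,  0.0369]), 'eef_rot': array([-1.799990e+02, -3.400000e-03,  1.759786e+02]), 'contact_force': array([ 0.0059, -1.3039, -0.5239]), 'moment': array([-0.6547,  0.1575,  0.0144]), 'gripper_width': 0.017417485364240835}
```

View pics/c8.png

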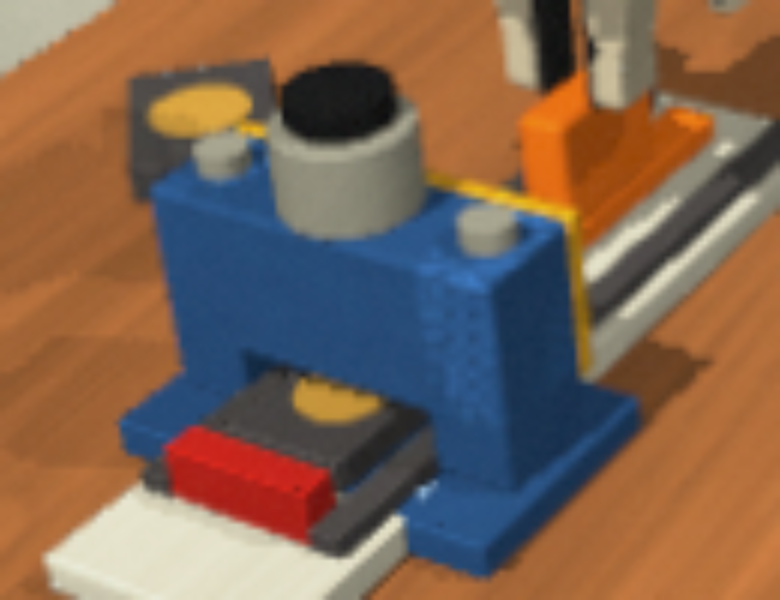

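The die is visible through the exit and is about 1 cm short of the stop. I'll creep forward and watch the force.

Call:
{"method": "apply_moves", "body": {"plan": [[255,[0,0.03,0],0],[255,[0,0.03,0],0],[255,[0,0.03,0],0],[255,[0,0.03,0],0],[255,[0,0.03,0],0],[255,[0,0,0],0]]}}

```text
time_s: 12.38
tcp_pos: [0.6319, 0.0009, 0.0369]
eef_rot: [180.0, 0.0, 176.0]
contact_force: [0.1, -0.5, -0.0]
gripper_width: 0.0177
```

Call:
{"method": "apply_moves", "body": {"plan": [[255,[0,0.02,0],0],[255,[0,0.02,0],0],[255,[0,0,0],0]]}}

```text
time_s: 12.75
tcp_pos: [0.632, 0.0028, 0.0369]
eef_rot: [180.0, -0.0, 176.0]
contact_force: [-0.4, -1.1, -0.6]
gripper_width: 0.0176
```

Call:
{"method": "apply_moves", "body": {"plan": [[255,[0,0.02,0],0],[255,[0,0.02,0],0],[255,[0,0,0],0]]}}

```text
time_s: 13.12
tcp_pos: [0.6321, 0.0045, 0.0371]
eef_rot: [-180.0, -0.0, 176.0]
contact_force: [-0.9, -3.5, 0.7]
gripper_width: 0.0177
```

```bash
python3 snap.py 7 side; python3 -c "
import cv2
a=cv2.imread('pics/side_7.png');cv2.imwrite('pics/c9.png',cv2.resize(a[210:310,130:260],None,fx=6,fy=6))"
```

```text
{'time_s': 13.125, 'tcp_pos': array([0.6321, 0.0045, 0.0371]), 'eef_rot': array([-1.799815e+02, -2.100000e-03,  1.759807e+02]), 'contact_force': array([-0.8831, -3.4735,  0.6606]), 'moment': array([-1.2578,  0.1238, -0.0126]), 'gripper_width': 0.01769981907574197}
```

View pics/c9.png

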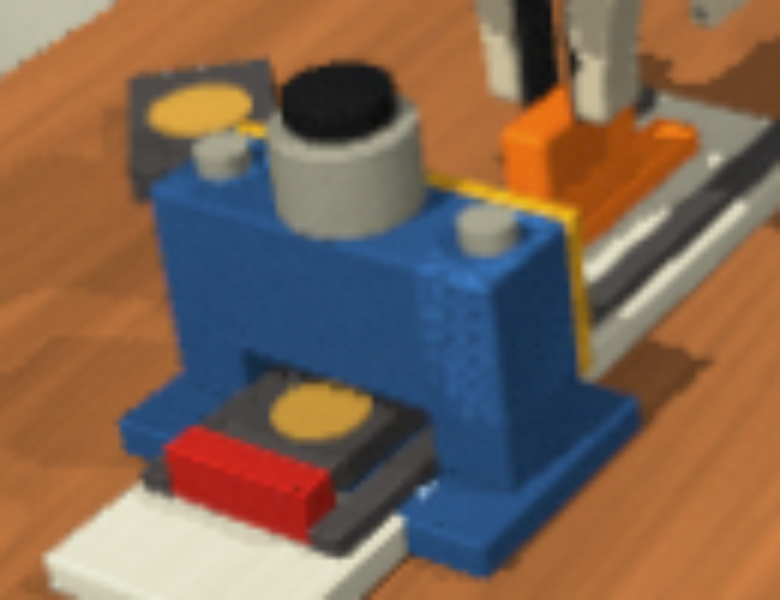

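Force is starting to rise (3.5 N, with the moment doubled), and the brass disc is near its expected place. I'll press a little more to confirm.

Call:
{"method": "apply_moves", "body": {"plan": [[255,[0,0.02,0],0],[255,[0,0.02,0],0],[255,[0,0,0],0]]}}

```text
time_s: 13.55
tcp_pos: [0.6321, 0.0048, 0.0375]
eef_rot: [-179.9, -0.0, 176.0]
contact_force: [-1.1, -10.0, 4.0]
gripper_width: 0.0179
```

```bash
python3 snap.py 8 side; python3 -c "
from h import *
for k in (6,7,8):
  a=cv2.imread(f'pics/side_{k}.png');h=cv2.cvtColor(a,cv2.COLOR_BGR2HSV)
  m=cv2.inRange(h,(12,120,120),(30,255,255));m[:265]=0;m[285:]=0;m[:,:172]=0;m[:,200:]=0
  ys,xs=np.nonzero(m); c=ray('side',[[xs.mean(),ys.mean()]],.0265)[0]
  o=np.array([.6377,.0932]);u=np.array([.0691,.9976]);print(k,len(xs),xs.mean(),ys.mean(),'press y',(c[:2]-o)@u,'x',(c[:2]-o)@[u[1],-u[0]])"
```

```text
{'time_s': 13.55, 'tcp_pos': array([0.6321, 0.0048, 0.0375]), 'eef_rot': array([-1.798767e+02, -2.860000e-02,  1.759712e+02]), 'contact_force': array([ -1.0772, -10.0234,   3.9889]), 'moment': array([-4.0059,  0.2973, -0.0406]), 'gripper_width': 0.017893443955392174}
6 74 184.7972972972973 276.9054054054054 press y 0.05058760728723201 x 0.0017278647674370184
7 119 182.6638655462185 278.20168067226894 press y 0.05590368073086543 x 0.002705553383920073
8 119 182.6638655462185 278.20168067226894 press y 0.05590368073086543 x 0.002705553383920073
```

Seated: the force rose to 10 N and the die didn't move between the last two frames. Now drawing the stick straight back.

Call:
{"method": "apply_moves", "body": {"plan": [[255,[0,-0.05,0],0],[255,[0,-0.1,0],0],[255,[0,-0.2,0],0],[255,[0,-0.3,0],0],[255,[0,-0.35,0],0],[255,[0,-0.4,0],0],[255,[0,-0.4,0],0],[255,[0,-0.4,0],0],[255,[0,-0.3,-0.1],0],[255,[0,-0.2,-0.4],0],[255,[0,0,-0.4],0],[255,[0,0,0],0]]}}

```text
time_s: 15.1
tcp_pos: [0.6242, -0.1286, 0.084]
eef_rot: [180.0, 0.2, 176.0]
contact_force: [0.1, -0.2, -1.1]
gripper_width: 0.0175
```

```bash
python3 snap.py 9 side; python3 -c "
from h import *
a=cv2.imread('pics/side_9.png');cv2.imwrite('pics/c10.png',cv2.resize(a[130:310,130:330],None,fx=4,fy=3.3))
y=np.radians(-4.03);u=np.array([-np.sin(y),np.cos(y)]);v=np.array([u[1],-u[0]])
E=1
"
```

```text
{'time_s': 15.1, 'tcp_pos': array([ 0.6242, -0.1286,  0.084 ]), 'eef_rot': array([179.9831,   0.2139, 175.9709]), 'contact_force': array([ 0.1399, -0.21  , -1.1033]), 'moment': array([ 0.0537,  0.0005, -0.0025]), 'gripper_width': 0.01748232841487398}
```

View pics/c10.png

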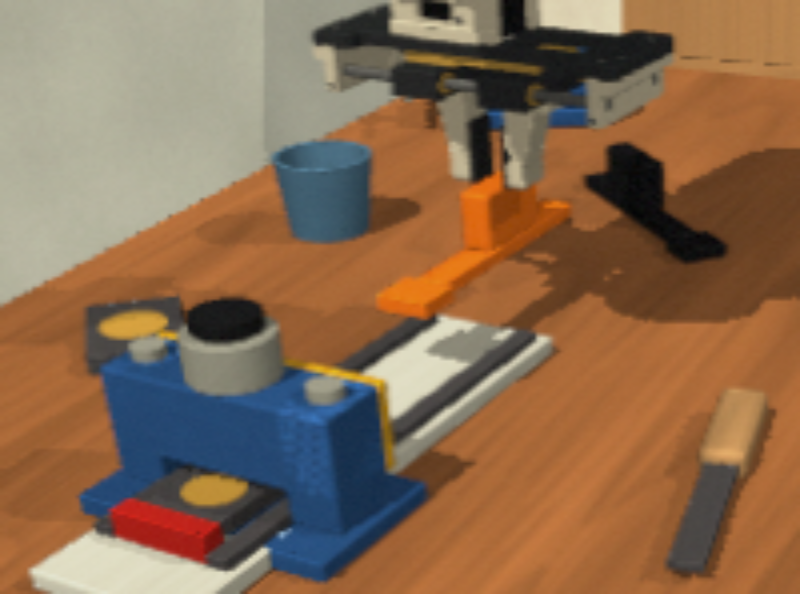

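The stick is out and the die is still at the stop. Now carrying the stick to its clear spot on the bench.

Call:
{"method": "apply_moves", "body": {"plan": [[255,[0.2,-0.2,-0.1],0],[255,[0.4,-0.37,-0.1],0],[255,[0.5,-0.47,0],0],[255,[0.5,-0.47,0],0],[255,[0.5,-0.47,0],0],[255,[0.5,-0.47,0],0],[255,[0.4,-0.37,0],0],[255,[0.276,-0.24,0],0],[255,[0,0,0.5],0],[255,[0,0,0.3],0],[255,[0,0,0],0],[255,[0,0,0],0]]}}

```text
time_s: 16.65
tcp_pos: [0.4491, -0.2692, 0.0523]
eef_rot: [-180.0, 0.0, 176.0]
contact_force: [0.4, 0.1, -0.6]
gripper_width: 0.0176
```

```bash
python3 snap.py 10 side; python3 -c "
from h import *
a=cv2.imread('pics/side_10.png');cv2.imwrite('pics/c11.png',cv2.resize(a[140:250,270:410],None,fx=5.5,fy=5.4))
"
```

```text
{'time_s': 16.65, 'tcp_pos': array([ 0.4491, -0.2692,  0.0523]), 'eef_rot': array([-1.799839e+02,  1.280000e-02,  1.760145e+02]), 'contact_force': array([ 0.3615,  0.148 , -0.6291]), 'moment': array([0.0262, 0.0742, 0.0273]), 'gripper_width': 0.017618582548515845}
```

View pics/c11.png

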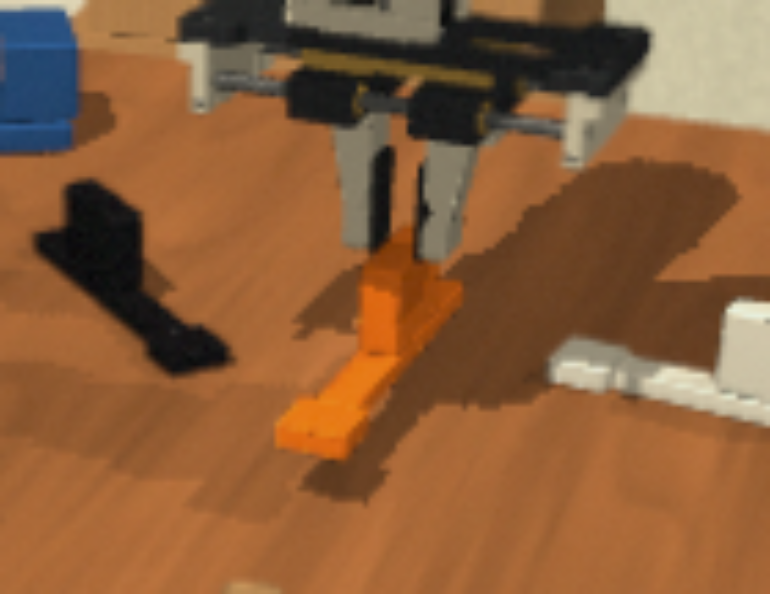

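Call:
{"method": "apply_moves", "body": {"plan": [[255,[0,0,0.3],0],[255,[0,0,0.2],0],[255,[0,0,0.08],0],[255,[0,0,0.03],0],[255,[0,0,0.02],0],[255,[0,0,0],0],[255,[0,0,0],0]]}}

```text
time_s: 17.58
tcp_pos: [0.4488, -0.2692, 0.0207]
eef_rot: [-180.0, 0.0, 176.0]
contact_force: [-0.7, -0.3, -1.1]
gripper_width: 0.0178
```

Call:
{"method": "apply_moves", "body": {"plan": [[255,[0,0,0.02],0],[255,[0,0,0],0],[255,[0,0,0],0]]}}

```text
time_s: 17.95
tcp_pos: [0.4491, -0.2692, 0.0204]
eef_rot: [-180.0, 0.1, 176.0]
contact_force: [-1.7, 2.0, 6.9]
gripper_width: 0.0175
```

The base is on the bench (6.9 N upward). Releasing in stages, then rising.

Call:
{"method": "apply_moves", "body": {"plan": [[180,[0,0,0],0],[180,[0,0,0],0],[120,[0,0,0],0],[60,[0,0,0],0],[0,[0,0,0],0],[0,[0,0,0],0],[0,[0,0,0],0],[0,[0,0,0],0]]}}

```text
time_s: 18.95
tcp_pos: [0.4487, -0.2691, 0.0194]
eef_rot: [-180.0, -0.0, 176.0]
contact_force: [0.1, 0.6, -0.1]
gripper_width: 0.0804
```

Call:
{"method": "apply_moves", "body": {"plan": [[0,[0,0,-0.2],0],[0,[0,0,-0.4],0],[0,[0,0,-0.6],0],[0,[0,0,-0.7],0],[0,[0,0,-0.7],0],[0,[0,0,-0.6],0],[0,[0.3,-0.5,0],0],[0,[0.3,-0.8,0],0],[0,[0.3,-0.8,0],0],[0,[0.3,-0.8,0],0],[0,[0.3,-0.8,0],0],[0,[0,-0.6,0],0]]}}

```text
time_s: 20.45
tcp_pos: [0.3575, -0.4798, 0.1804]
eef_rot: [-180.0, 0.0, 175.9]
contact_force: [0.8, -0.3, -0.2]
gripper_width: 0.0878
```

Call:
{"method": "apply_moves", "body": {"plan": [[0,[0,-0.8,0],0],[0,[0,-0.8,0],0],[0,[0,-0.4,0],0],[0,[0,0,0],0],[0,[0,0,0],0]]}}

```text
time_s: 21.08
tcp_pos: [0.3517, -0.5776, 0.1798]
eef_rot: [180.0, 0.0, 176.0]
contact_force: [0.7, 0.1, 1.4]
gripper_width: 0.0878
```

```bash
python3 snap.py 11 side top
```

```text
{'time_s': 21.075, 'tcp_pos': array([ 0.3517, -0.5776,  0.1798]), 'eef_rot': array([1.799942e+02, 6.700000e-03, 1.759725e+02]), 'contact_force': array([0.6955, 0.1277, 1.3704]), 'moment': array([-0.0046,  0.1294,  0.0445]), 'gripper_width': 0.08782011654248177}
```

View pics/side_11.png

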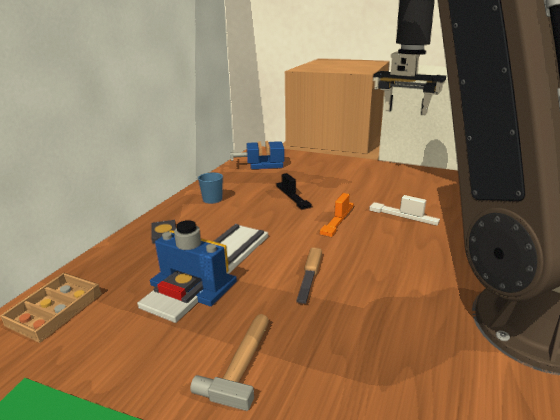

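View pics/top_11.png

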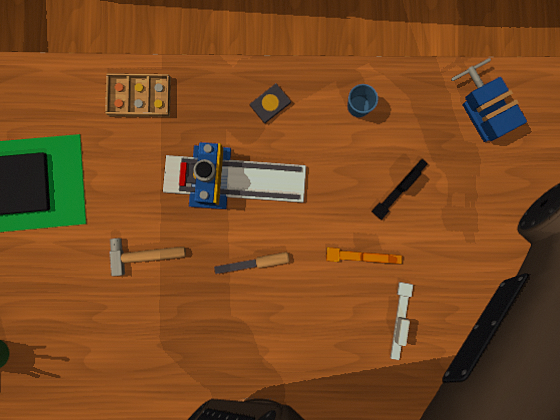

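The stick lies flat on the bench, base down, at (365,256) in the top view. The die is no longer visible in front of the guard. One last zoom on the die and stop.

```bash
python3 -c "
from h import *
a=cv2.imread('pics/top_11.png')[145:210,155:245];b=cv2.imread('pics/side_11.png')[255:310,130:220]
cv2.imwrite('pics/c12.png',np.hstack([cv2.resize(a,(390,400),interpolation=2),cv2.resize(b,(400,400),interpolation=2)]))"
```

```text
(no output)
```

View pics/c12.png

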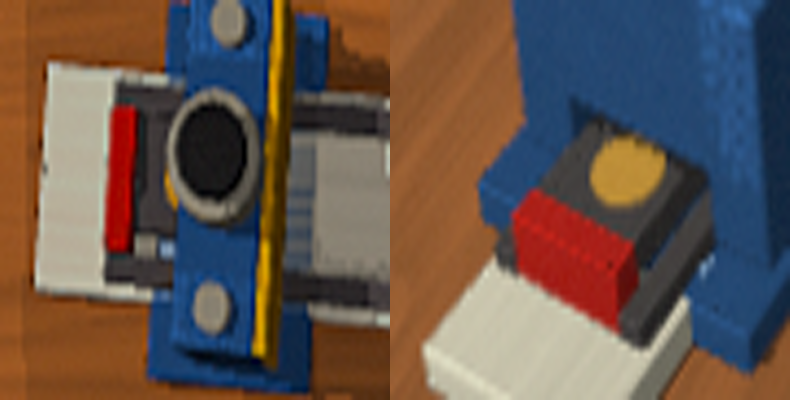

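The top view (left half) shows the die's dark edge touching the red stop with no gap, and the side view agrees. Handing in.

```bash
python3 -c "
from plant import close_job
print(close_job())"
```

```text
the job is handed in; nothing more can be done
None
```

The die is against the red back stop and the stick is back on the bench. I handed the job in at about 21 s of the 58 s allowed.

- **Push:** I gripped the orange stick by its handle and pushed the 46 x 65 mm die under the guard. At the stop the force rose to about 10 N and the die stopped moving. Only the stick's nose touched the die.
- **Stick:** I drew it straight back out and laid it base down, handle up, close to where it started. I then opened the gripper and moved it well clear.
- **Last checks:** Both cameras show the die touching the stop with no gap, and the stick flat on the bench. The look-alikes, file and hammer look unmoved.
- **Small disagreement:** The side camera put the die's centre 55.9 mm past the guard's front face, against 52.5 mm expected. Part of the brass disc was hidden behind the guard and the calibration is only good to about 2 mm, so I relied on the contact force and the views of the stop instead.

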